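# Close and pin the lid of a bowl finisher and set its click selector

## Task

Get the bench bowl finisher ready to run: shut its round lid fully, then push the steel hinge pin (the one with the flat grip) through the three barrels at the front of the lid until its grip comes up against them. Only when the lid is pinned, turn the selector on the sloping panel anticlockwise back to its stop, and from there three clicks clockwise. Leave the other things on the cabinet where they are.

Things in the scene. Friction and masses are not known exactly. Their poses are not given: they have to be found in the camera images.
- finisher: Fixed grey machine case, 210 x 210 mm, origin under its middle, x away from the robot (front at x = -105 mm), y left. Deck 75 mm high from x = -43 to the back. In front of it a control panel slopes down at 36 degrees to a 30 mm high lip, its normal leaning 36 degrees from vertical to the front. On the deck a bowl of radius 46 mm about x = 48, y = 0, with the lid; hinge barrels in front of it
- lid (a joint): Angle of the round aluminium lid (96 mm across, 0.22 kg): 0 = fully shut on the bowl, grows as its front rises; 1.25 = most open. A stiff hinge holds it at any angle; it closes under a push of 1 to 3 N downward near its front
- lid_hinge (a point): Point on the lid's hinge line (parallel to the finisher's y) at the back of the bowl, 108 mm above the base, at finisher x = +100, y = 0
- lid_press (a point): Point on top of the flat steel strap (14 mm wide) that runs forward over the lid to the middle barrel, 82 mm from the hinge line, 116 mm above the base when shut: press here to close. Moves with the lid; z axis = outward normal of the lid's top
- barrel_axis (a point): Middle of the bore line of the front hinge barrels: finisher x = -28, y = 0, 117 mm above the base; axes as the finisher's, bore along y. Steel barrels 24 mm outside, bore 12.6 mm: two fixed at y = 8.5 to 20.5 and -20.5 to -8.5 mm, the lid's own at y = -7 to 7, in line only with the lid shut. The pin may enter from either side; free deck both sides, 42 mm below the axis
- pin_grip (a point): Centre of the flat grip of the loose steel hinge pin (60 g, 78 mm long overall), half-way up. The grip is 26 mm long (x), 18 mm wide (y), 10 mm thick; x axis points along the pin from the grip to the nose. The pin lies flat, its axis 5 mm above the cabinet top
- pin_mid (a point): Point on the same pin's axis, 33.5 mm ahead of pin_grip along x; it comes to barrel_axis when the pin is home. The grip's shoulder is 20.5 mm behind it; the shank, 10 mm in diameter, ends 31.5 mm ahead of it, the last 8 mm tapering to 4.4 mm
- selector (a joint): Angle of the black selector knob: 0 = at its anticlockwise end stop, grows clockwise (seen from in front of the panel), 0.5236 rad (30 degrees) a click, six clicks (3.14) to the other stop. A spring detent of about 0.06 N m pulls it to the nearest click when let go
- selector_grip (a point): On the selector's axis at the middle of its finger bar, 19 mm above the panel face. Disc 38 mm across, its top 10 mm above the panel; on it the bar, 10 mm thick, 38 mm long, to 27 mm above the panel. z axis = outward normal of the panel, 36 degrees from vertical; y axis along the bar to its pointer end (finisher's left at the stop); x axis across the bar. Axes turn with the knob
- oil_can: Tall blue oil can, 190 x 130 mm (its x, y) and 288 mm high with the handle, standing close against the left or right side of the finisher; too high for a gripper to work over. Origin under its middle
- blue_box: Blue cardboard box 123 x 163 mm (x, y), 101 mm high, standing at the other side of the finisher. Origin under its middle
- ejector_pin: Plain round ejector pin with a disc head, 12 mm across and 90 mm long along its y, lying in front; not the hinge pin. Origin under its middle
- stone: Polishing stone stick 12 x 72 x 6 mm (long along y) lying beside the hinge pin, about 45 mm from its axis. Origin under its middle
- syringe: Paste syringe 27 x 108 x 18 mm (long along y), lying beside the ejector pin. Origin under its middle
- paste_pot: Glass pot with a lid, 57 mm diameter, 36 mm high, in front of the finisher. Origin under its middle
- compound_bar: Bar of polishing compound 39 x 89 x 32 mm (long along y), in front of the finisher. Origin under its middle
- big_insert: Machined mould insert 40 x 56 x 26 mm, in front of the finisher. Origin under its middle
- file_tin: Tin of needle files 75 mm in diameter, 249 mm high, fixed at the left front corner of the cabinet. Origin under its middle
- burr_block: Wooden block with burrs 52 x 124 x 60 mm, fixed at the right front corner of the cabinet. Origin under its middle

How it is judged:
By the outcome, as a careful person would: the job done as asked, in the order asked, and still so for the second after the job is handed in, with the robot touching nothing.
It also fails if it takes over 72 s, if anything falls off the work surface, if the arm or the gripper's body presses on something with over 40 N, if the wrist force passes 120 N, or if a joint passes its speed limit or range.

## Robot

A 6-joint arm with a two-finger parallel gripper is mounted at the origin on a cart in front of the work surface, level with it; the furniture and walls round the work are solid. World frame = base frame: x ahead of the robot, y to its left, z up, the work surface at z = 0. Lengths are in mm, angles in rad, forces in N, time in s.
With the tool pointing down it reaches from about 275 to 825 mm from the base axis. Payload 4.9 kg.
Tool frame: the origin (TCP) lies at the very end of the fingers, on their centre line; the grasp point (between the pads) lies 19 mm behind it; z points along the fingers, y is the line along which they close (so a half turn about z gives the same grasp; the last joint's range is limited). The gripper opens to 85 mm and grips with 20 to 120 N. Pads are 22 mm wide; open, the fingers measure 114 mm over their backs; the gripper's body (76 mm by 85 mm) begins 54 mm behind the grasp point. The pads swing forward as they close: fully open they stand 13 mm farther back than shut.
Start: joints at [1.105, 0.326, -0.193, 1.052, 0, 1.437], TCP at [179.155, 520.021, 231.281] pointing down, gripper open.
Joint ranges: [-2.65, 2.65], [-0.97, 1.79], [-1.3, 1.35], [-1.93, 2.1], [-1.47, 1.37], [-3.14, 3.14]. Speed limits (rad/s): [2.57, 2.57, 3.14, 3.14, 3.14, 3.14].

## Interface

Orientations are given as [roll, pitch, yaw] about the fixed x, y, z axes, in that order (R = Rz(yaw) Ry(pitch) Rx(roll)).
In Python, from bench import bot, solve_ik, imaging gives the robot as it stands. Calls block until the motion is done:
- bot.move_ptp(position, orientation): joint-space move of the TCP to a pose.
- bot.movel(position, rot=None, max_speed=150, threshold=None): straight line of the TCP; rot=None keeps the orientation; max_speed is the mean speed in mm/s. With threshold (N) it stops when the force on the tool has changed by that much, and returns True; else False.
- bot.move_j(angles): joint-space move.
- bot.grip(opening, effort=None): opening from 0.0 (shut) to 1.0 (fully open); effort is the grip in N (None keeps the last); returns when the fingers have stopped.
- bot.dwell(seconds).
- solve_ik(position, orientation): joint angles nearest the present ones, or None.
- bot.get_state(): the state.
- imaging.capture(name): name is "scene" or "top" or "wrist"; returns the picture (480x640x3 uint8, blue, green, red); there is no depth.
- imaging.camera_model(name): a dict with "K" (3x3 intrinsics, pixels), "position" and "rotation" of the camera in the world. Camera axes: x right, y up, looking along -z (the intrinsics and any distortion apply to the point x, -y, -z); pixel columns grow to the right and rows downward; lengths in mm; the calibration is good to about 2 mm. A picture is of the moment at which its call begins: read the wrist's pose just before it. camera_model takes no time and is no camera call; for the wrist camera it gives the pose at the moment of the call.
A pose or a line that the arm cannot do raises bot.IKError and nothing moves.
- bot.sign_off(): hands the job in; it is judged then, once.
The state is a dict: "t": time; "qpos": joint angles; "joint_velocities": joint speeds; "effort": joint torques, N m; "tcp_pos": TCP position; "orientation": TCP orientation; "contact_force": force on the tool from outside, world axes, zero at the start; "wrist_torque": the same for the moment, N m; "opening": opening from 0.0 (shut) to 1.0 (fully open); "gripper_force": force on a finger pad.
Only numpy, scipy, OpenCV 4.12 (cv2) and the standard library are available. Lean on these libraries where they do the work, as an engineer would, in place of code of your own. Each camera call takes 0.05 s, during which the arm holds its last target. There are 200 camera calls.

## Working session

There is one attempt and no reset: what is moved stays moved. The work goes in short steps, each a Python script; the robot and the scene stay as the last script left them, time stands still between calls to the robot, and variables do not carry over. Pictures are saved under pics/ and viewed, at most 10 in all, crops included, and the job is handed in when it is done.

```bash
ls; mkdir -p pics; python3 - <<'E'
from bench import bot, imaging
import cv2
for n in ("scene","top"):
    cv2.imwrite(f"pics/{n}0.png", imaging.capture(n)); m=imaging.camera_model(n); print(n,m)
print(imaging.camera_model("wrist")); print(bot.get_state())
E
```

```text
pics
scene {'K': array([[560.90785655,   0.        , 318.02831581],
       [  0.        , 560.90785655, 236.75526414],
       [  0.        ,   0.        ,   1.        ]]), 'position': array([ 659.31731806, -647.08941404, 1293.64577605]), 'rotation': array([ 0.49662193, -0.00140423,  0.13225675])}
top {'K': array([[440.39059972,   0.        , 314.6054865 ],
       [  0.        , 440.39059972, 247.51282484],
       [  0.        ,   0.        ,   1.        ]]), 'position': array([ 503.63102709,  -10.37421204, 1096.33698228]), 'rotation': array([ 0.07387116,  0.00418421, -1.54146227])}
{'K': array([[370.39417877,   0.        , 319.40166721],
       [  0.        , 370.39417877, 243.48618231],
       [  0.        ,   0.        ,   1.        ]]), 'position': array([101.34392048, 545.92332323, 372.33334489]), 'rotation': array([-3.23099576e-01,  9.99480365e-04,  1.23824533e+00])}
{'t': 0.1, 'qpos': array([ 1.10485501e+00,  3.26846160e-01, -1.93493694e-01,  1.05199833e+00,
        3.01762164e-05,  1.43657621e+00]), 'joint_velocities': array([9.83149026e-05, 2.81987245e-04, 7.76710518e-04, 7.81036618e-05,
       1.57770076e-03, 1.42296735e-03]), 'effort': array([ 1.87369451e-04, -4.44238794e+01,  2.63038427e+01,  7.84633536e-03,
       -1.18346579e-04,  1.51694273e-06]), 'tcp_pos': array([178.87293165, 519.54772206, 230.58926678]), 'orientation': array([-3.14006870e+00, -2.36232351e-04,  2.80987126e+00]), 'contact_force': array([ 0.21964027, -0.64947354,  0.13383797]), 'wrist_torque': array([0.00339749, 0.00052197, 0.02442933]), 'gripper_force': 0.0, 'opening': 0.9987778146521603}
```

View pics/top0.png

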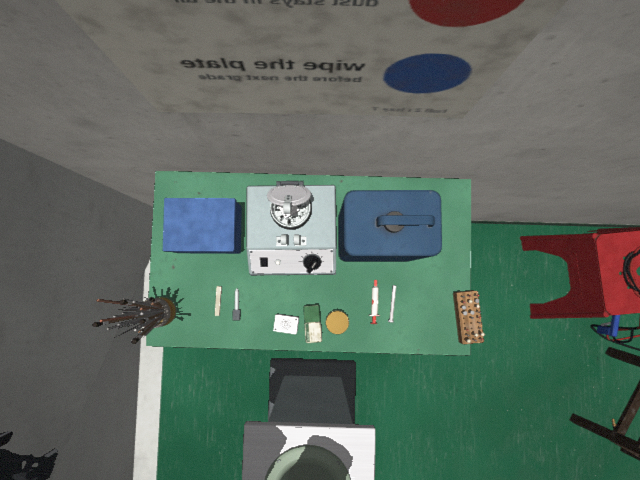

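View pics/scene0.png

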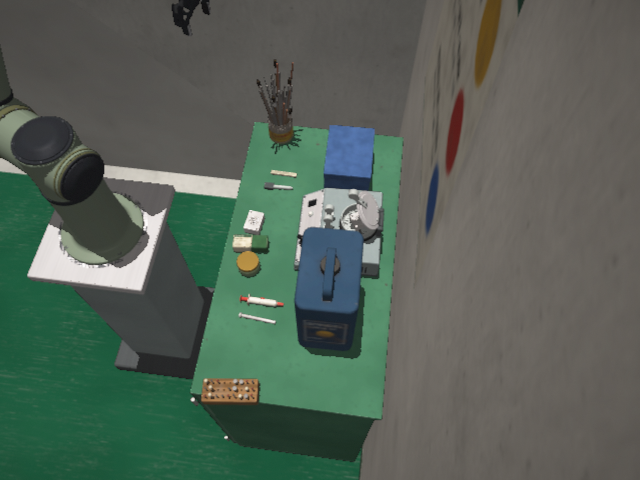

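The top view shows the box on the left, the oil can on the right, and the hinge pin at about (237,305), with its grip at the bottom and nose pointing away. The selector is at (312,262), the barrels are near (291,240), and the lid stands open near (290,195).

```bash
cat > h.py <<'E'
import numpy as np, cv2
from scipy.spatial.transform import Rotation as R
from bench import bot, solve_ik, imaging
def rm(rpy): return R.from_euler('xyz', rpy).as_matrix()
def ray(m,px):
    d=np.linalg.inv(m['K'])@[px[0],px[1],1.]; d=rm(m['rotation'])@(d*[1,-1,-1]); return np.array(m['position']),d
def at_z(m,px,z):
    p,d=ray(m,px); return p+d*(z-p[2])/d[2]
def proj(m,P):
    c=(np.atleast_2d(P)-m['position'])@rm(m['rotation'])*[1,-1,-1]; u=c@np.array(m['K']).T; return u[:,:2]/u[:,2:]
def shot(n,f):
    m=imaging.camera_model(n); im=imaging.capture(n); cv2.imwrite('pics/'+f,im); np.save('pics/'+f[:-4]+'.npy',m,allow_pickle=True); return m,im
def load(f): return np.load('pics/'+f+'.npy',allow_pickle=True).item()
def down(yaw): return [np.pi,0,yaw]
E
python3 - <<'E'
from h import *
m=imaging.camera_model('top')
for n,p,z in [('grip end',(237,319),5),('nose',(237,289),5),('backL',(248,186),75),('backR',(335,186),75),('lipL',(248,274),30),('lipR',(335,274),30),('knob',(312,262),55),('barr',(291,240),117),('box',(200,222),101)]: print(n,at_z(m,p,z).round(0))
s=bot.get_state(); T=rm(s['orientation']); w=imaging.camera_model('wrist')
print('cam in tool',T.T@(w['position']-s['tcp_pos'])); print(R.from_matrix(T.T@rm(w['rotation'])).as_matrix().round(3))
for P,y in [((520,40,330),0),((520,40,330),np.pi/2),((520,40,330),-np.pi/2),((380,150,250),0),((380,150,250),np.pi/2),((380,150,250),-np.pi/2),((640,0,300),np.pi/2),((640,0,300),-np.pi/2)]:
    q=solve_ik(P,down(y)); print(P,round(y,2),None if q is None else np.round(q,2))
E
```

```text
grip end [403. 182.   5.]
nose [476. 185.   5.]
backL [719. 157.  75.]
backR [725. -48.  75.]
lipL [513. 156.  30.]
lipR [520. -55.  30.]
knob [546.   1.  55.]
barr [591.  49. 117.]
box [628. 259. 101.]
cam in tool [  81.92562486   -0.52725061 -141.72408965]
[[-0.001  0.948  0.318]
 [ 1.     0.001 -0.   ]
 [-0.001  0.318 -0.948]]
(520, 40, 330) 0 [-0.06  0.23 -0.08  1.27  0.    3.08]
(520, 40, 330) 1.57 [-0.06  0.23 -0.08  1.27  0.    1.51]
(520, 40, 330) -1.57 [-0.06  0.23 -0.08  1.27  0.   -1.64]
(380, 150, 250) 0 [ 0.19  0.05 -0.49  1.03  0.   -2.95]
(380, 150, 250) 1.57 [ 0.19  0.05 -0.49  1.03  0.    1.77]
(380, 150, 250) -1.57 [ 0.19  0.05 -0.49  1.03  0.   -1.38]
(640, 0, 300) 1.57 [-0.12  0.47  0.2   1.3   0.    1.46]
(640, 0, 300) -1.57 [-0.12  0.47  0.2   1.3   0.   -1.69]
```

```bash
python3 - <<'E'
from h import *
bot.movel([179,520,400],max_speed=250)
bot.move_ptp([520,55,330],down(np.pi))
m,im=shot('wrist','fin1.png')
bot.move_ptp([400,180,200],down(np.pi))
m,im2=shot('wrist','pin1.png'); print(bot.get_state()['t'])
E
```

```text
3.9833
```

View pics/fin1.png

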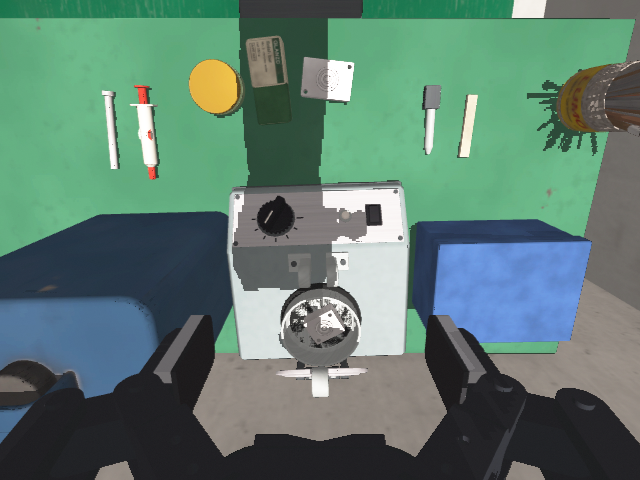

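View pics/pin1.png

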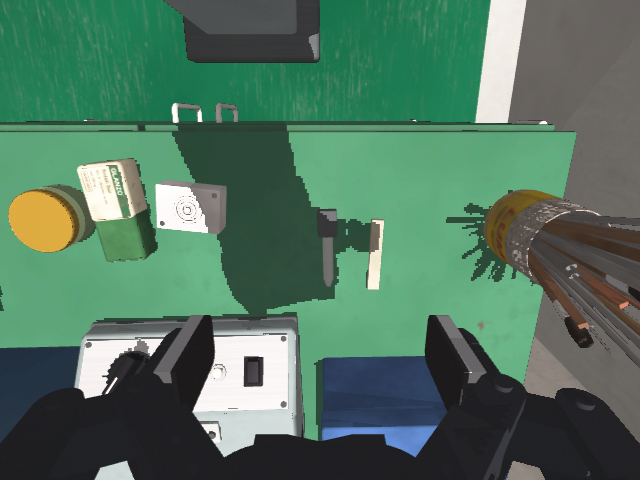

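fin1 shows the knob at (276,216), the barrels at (300,265) and (342,262), and the lid edge-on at (322,373). pin1 shows the grip at (327,222) and the nose at (329,287), with the stone to the right and the tin further right.

```bash
python3 - <<'E'
import cv2,numpy as np
a=cv2.imread('pics/fin1.png')[175:405,225:415]; a=cv2.resize(a,None,fx=2.6,fy=2.6,interpolation=cv2.INTER_CUBIC)
b=cv2.imread('pics/pin1.png')[200:295,310:350]; b=cv2.resize(b,None,fx=6,fy=6,interpolation=cv2.INTER_CUBIC)
c=np.zeros((600,800,3),np.uint8); c[:a.shape[0],:a.shape[1]]=a; c[:b.shape[0],510:510+b.shape[1]]=b
cv2.imwrite('pics/crop1.png',c)
E
```

```text
(no output)
```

View pics/crop1.png

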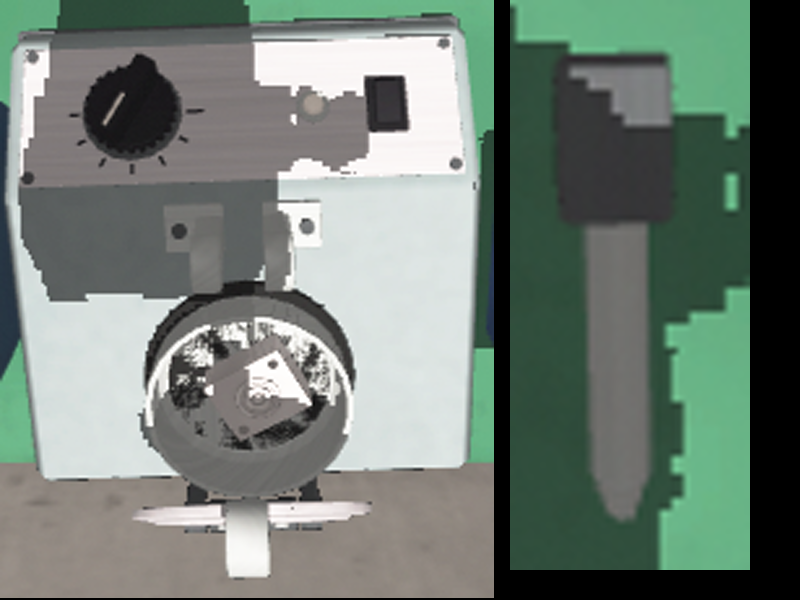

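```bash
cat >> h.py <<'E'
def fin(p,F):  # finisher -> world
    c,s=np.cos(F[2]),np.sin(F[2]); p=np.atleast_2d(p); return np.c_[F[0]+c*p[:,0]-s*p[:,1],F[1]+s*p[:,0]+c*p[:,1],p[:,2]]
E
python3 - <<'E'
from h import *
from scipy.optimize import least_squares as L
m=load('fin1')
P=np.array([[105,-105,75],[105,105,75],[-43,-105,75],[-43,105,75],[-105,-105,30],[-105,105,30]])
uv=np.array([[40,480],[469,466],[9,200],[478,187],[18,36],[463,20]])/2.6+[225,175]
r=L(lambda F:(proj(m,fin(P,F))-uv).ravel(),[619,52,.03]); print(r.x,r.fun.round(1))
F=r.x; tocrop=lambda q:((proj(m,q)-[225,175])*2.6).round(0)
print('barrels',tocrop(fin([[-28,-20.5,117],[-28,20.5,117],[-28,-20.5,129],[-28,20.5,129],[-28,-8.5,129]],F)))
n=np.array([-np.sin(.628),0,np.cos(.628)])
# knob: disc centre px (132,112) at 10mm above panel plane
p,d=ray(m,np.array([132,112])/2.6+[225,175])
Rz=R.from_euler('z',F[2]).as_matrix(); N=Rz@n; O=fin([-43,0,75],F)[0]+10*N
K=p+d*((O-p)@N)/(d@N); print('disc top centre',K,'finisher',(Rz.T@(K-[F[0],F[1],0])))
for th in range(0,181,30):
    a=np.radians(th); e=Rz@(np.cos(a)*np.array([0,1,0])+np.sin(a)*np.array([np.cos(.628),0,np.sin(.628)]))
    print(th,tocrop([K+17*N,K+17*N+19*e,K+17*N-19*e]).tolist())
for th in [.9,1.05,1.25]:
    print(th,tocrop(fin([[100-82*np.cos(th)+8*np.sin(th),0,108+82*np.sin(th)+8*np.cos(th)],[100-4*np.cos(th),0,108+4*np.sin(th)],[100-128*np.cos(th),0,108+128*np.sin(th)]],F)).tolist())
m=load('pin1')
for n_,q,z in [('gripback',(615,58),10),('gripfront',(615,205),10),('nose',(625,520),5)]:
    print(n_,at_z(m,(np.array(q)-[510,0])/6+[310,200],z).round(1))
E
```

```text
[6.18997874e+02 5.61827601e+01 3.36656026e-02] [-0.7  1.3  0.7  1.9 -2.  -1.2  2.6 -2.1 -2.4  0.6  1.8  0.9]
barrels [[194. 261.]
 [296. 258.]
 [192. 273.]
 [298. 270.]
 [223. 272.]]
disc top centre [544.35090212   5.89450495  63.18208886] finisher [-76.29733885 -47.74719958  63.18208886]
0 [[127.0, 97.0], [172.0, 96.0], [82.0, 99.0]]
30 [[127.0, 97.0], [166.0, 117.0], [88.0, 78.0]]
60 [[127.0, 97.0], [149.0, 133.0], [105.0, 62.0]]
90 [[127.0, 97.0], [126.0, 140.0], [127.0, 56.0]]
120 [[127.0, 97.0], [103.0, 135.0], [149.0, 61.0]]
150 [[127.0, 97.0], [87.0, 120.0], [166.0, 75.0]]
180 [[127.0, 97.0], [82.0, 99.0], [172.0, 96.0]]
0.9 [[252.0, 533.0], [254.0, 513.0], [250.0, 507.0]]
1.05 [[253.0, 568.0], [254.0, 514.0], [252.0, 571.0]]
1.25 [[255.0, 613.0], [254.0, 516.0], [254.0, 654.0]]
gripback [398.6 187.4  10. ]
gripfront [422.2 187.6  10. ]
nose [478.8 189.7   5. ]
```

```bash
cat > lid.py <<'E'
from h import *
F=[618.5,55.2,.0337]; o=down(np.pi+F[2])
t=imaging.camera_model('top'); back=at_z(t,(310,176),0)[0]; print('cabinet back x',back)
def S(th,r=90): return fin([100-r*np.cos(th)+8*np.sin(th)+11,0,108+r*np.sin(th)+8*np.cos(th)],F)[0]
if S(1.2)[0]+45<back+10:
    bot.grip(0.0)
    a=S(1.2)
    bot.move_ptp([a[0]-60,a[1],320],o); bot.movel([a[0],a[1],300],max_speed=200); bot.movel(a,max_speed=150)
    print(bot.get_state()['contact_force'])
    for th in np.arange(1.05,.04,-.15):
        h=bot.movel(S(th),max_speed=90,threshold=25); print(round(th,2),h,bot.get_state()['contact_force'].round(1))
        if h: break
    else:
        e=S(0); e[2]-=4; print(bot.movel(e,max_speed=25,threshold=15))
        s=bot.get_state(); print(s['tcp_pos'],s['contact_force'],s['t'])
E
python3 lid.py
```

```text
cabinet back x 765.3726235968695
[-0.15101259  0.35105702  0.10748723]
1.05 False [-0.3  0.6 -0.1]
0.9 False [-0.5 -0.2  0.4]
0.75 False [0.5 0.5 0.8]
0.6 False [-0.1 -0.1  0.9]
0.45 False [-0.1 -0.1  0.2]
0.3 False [ 0.5 -0.3 -0.4]
0.15 False [ 0.1  0.1 -0.4]
True
[640.16112284  55.89137177 116.07366122] [-0.44738521  0.08917056  6.83722012] 9.875
```

```bash
python3 - <<'E'
from h import *
bot.movel([640,56,150],max_speed=150)
bot.move_ptp([560,55,215],down(np.pi+.0337))
m,im=shot('wrist','fin2.png'); print(bot.get_state()['tcp_pos'],bot.get_state()['t'])
cv2.imwrite('pics/crop2.png',cv2.resize(im[150:430,180:520],None,fx=2.1,fy=2.1,interpolation=cv2.INTER_CUBIC))
E
```

```text
[559.91675033  54.95709473 214.04076228] 10.8
```

View pics/crop2.png

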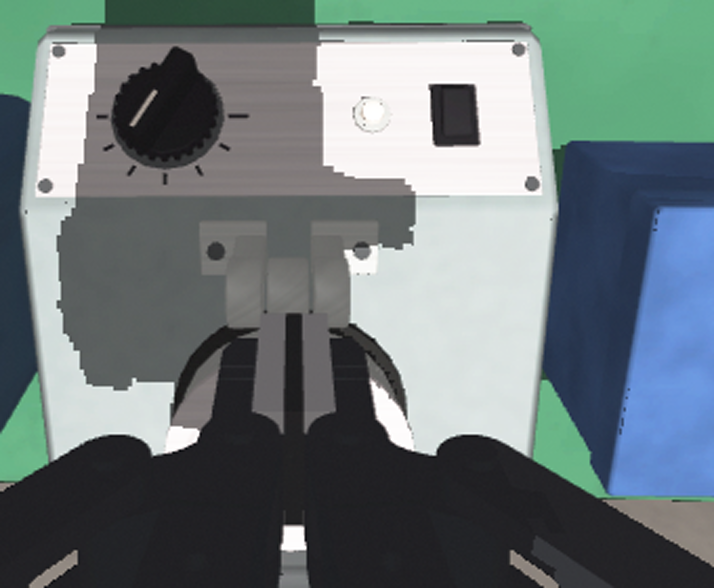

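The lid is shut and the three barrels are in line, at crop u 227–351. Next I pick up the pin.

```bash
python3 - <<'E'
from h import *
o=down(np.pi+.032)
bot.grip(0.42)
bot.move_ptp([412,188,90],o)
bot.movel([412,188,15],max_speed=120)
print(bot.movel([412,188,1.0],max_speed=30,threshold=8), bot.get_state()['tcp_pos'])
bot.grip(0.0,60); s=bot.get_state(); print(s['opening'],s['gripper_force'],s['tcp_pos'],s['contact_force'])
bot.movel([412,188,170],max_speed=200)
s=bot.get_state(); print(s['opening'],s['gripper_force'],s['contact_force'],s['t'])
bot.move_ptp([596,165,175],down(np.pi/2+.037))
m,im=shot('wrist','held.png'); print(bot.get_state()['tcp_pos'],bot.get_state()['t'])
cv2.imwrite('pics/crop3.png',cv2.resize(im[120:480,120:520],(660,594),interpolation=cv2.INTER_CUBIC))
E
```

```text
False [411.84433499 187.9706839    0.87038827]
0.1886792470485734 58.99620473384857 [412.12516897 188.04308991   1.34771089] [-0.78838343 -0.92813216  5.18528186]
0.18989751663832088 58.54000926017761 [-0.30187259 -0.62423754 -1.86497061] 14.85
[595.25283572 165.11902201 174.54156125] 16.2083
```

View pics/crop3.png

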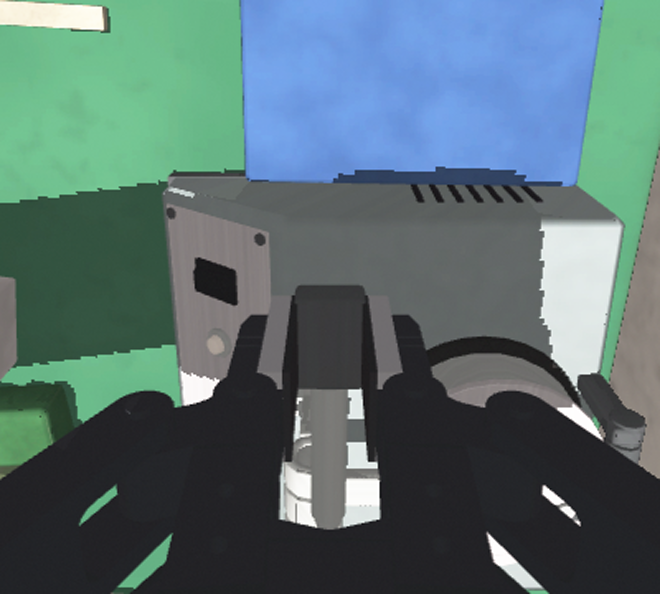

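```bash
python3 - <<'E'
from h import *
F=[618.5,55.2,.037]; o=down(np.pi/2+F[2])
P=lambda x,ymid,zax: fin([x,ymid+33.5,zax-3.65],F)[0]
bot.movel(P(-28,29,150),o,max_speed=120)
h=bot.movel(P(-28,29,128),max_speed=15,threshold=5); s=bot.get_state(); print(h,'axis z at top touch (134):',s['tcp_pos'][2]+3.65,s['contact_force'],s['tcp_pos'])
bot.movel(P(-28,29,142),max_speed=80)
bot.movel(P(-62,29,142),max_speed=120); bot.movel(P(-62,29,117),max_speed=120)
h=bot.movel(P(-36,29,117),max_speed=15,threshold=5); s=bot.get_state()
c,sn=np.cos(F[2]),np.sin(F[2]); d=s['tcp_pos'][:2]-F[:2]; print(h,'fin x at touch (-45):',c*d[0]+sn*d[1],s['contact_force'],s['wrist_torque'],s['t'])
bot.movel(P(-62,29,117),max_speed=100)
E
```

```text
True axis z at top touch (134): 132.33661748549642 [-1.32734673  1.28634729  5.42560464] [588.17966076 116.68531281 128.68661749]
True fin x at touch (-45): -42.31863116967977 [ 0.00644225 -0.83923165 -1.00365429] [-0.01550378 -0.03250297 -0.00587876] 20.3167
```

```bash
python3 - <<'E'
from h import *
F=[618.5,55.2,.037]
P=lambda x,ymid,zax: fin([x,ymid+33.5,zax-3.65],F)[0]
c,sn=np.cos(F[2]),np.sin(F[2])
def st():
    f=[]
    for _ in range(4): bot.dwell(.03); f.append(bot.get_state()['contact_force'])
    s=bot.get_state(); d=s['tcp_pos'][:2]-F[:2]
    return round(c*d[0]+sn*d[1],2),round(s['tcp_pos'][2]+3.65,2),np.mean(f,0).round(1)
bot.movel(P(-48,29,117),max_speed=100); f0=st(); print(f0)
for x in np.arange(-45,-37,.7):
    bot.movel(P(x,29,117),max_speed=30); a=st(); print(round(x,1),a)
    if abs(a[2][0]-f0[2][0])>3: break
bot.movel(P(-62,29,117),max_speed=100); bot.movel(P(-62,29,142),max_speed=120); bot.movel(P(-26,29,137),max_speed=120); f0=st(); print(f0)
for z in np.arange(134.5,128,-.7):
    bot.movel(P(-26,29,z),max_speed=30); a=st(); print(round(z,1),a)
    if abs(a[2][2]-f0[2][2])>3: break
bot.movel(P(-26,29,142),max_speed=120); print(bot.get_state()['opening'],bot.get_state()['t'])
E
```

```text
(np.float64(-48.38), np.float64(116.75), array([-0.2,  0. , -0.9]))
-45.0 (np.float64(-45.11), np.float64(117.0), array([ 0.2,  0.4, -0.8]))
-44.3 (np.float64(-44.33), np.float64(117.0), array([ 0.1, -0.3, -1.1]))
-43.6 (np.float64(-43.61), np.float64(116.99), array([-0.2, -0. , -0.8]))
-42.9 (np.float64(-42.93), np.float64(116.98), array([-0.4,  0. , -1. ]))
-42.2 (np.float64(-42.2), np.float64(117.02), array([-0.2, -0. , -0.6]))
-41.5 (np.float64(-41.88), np.float64(116.9), array([-1.9,  0.1,  0.1]))
-40.8 (np.float64(-41.6), np.float64(116.73), array([-4.8,  0.2,  1. ]))
(np.float64(-27.11), np.float64(136.59), array([ 0.2, -0.4, -0.9]))
134.5 (np.float64(-26.08), np.float64(134.62), array([-0.1, -0.4, -0.8]))
133.8 (np.float64(-25.99), np.float64(133.79), array([ 0. , -0.1, -0.7]))
133.1 (np.float64(-25.89), np.float64(133.26), array([-0.2,  0.3,  0.7]))
132.4 (np.float64(-25.86), np.float64(132.71), array([-1.3,  0.6,  3.5]))
0.1838914077696631 26.85
```

```bash
cat > ins.py <<'E'
from h import *
F=[618.5,55.2,.037]
P=lambda x,ymid,zax: fin([x,ymid+33.5,zax-3.65],F)[0]
c,sn=np.cos(F[2]),np.sin(F[2])
def st():
    bot.dwell(.05); f=[]
    for _ in range(3): bot.dwell(.02); f.append(bot.get_state()['contact_force'])
    s=bot.get_state(); d=s['tcp_pos'][:2]-F[:2]
    return np.round([c*d[0]+sn*d[1],-sn*d[0]+c*d[1]-33.5,s['tcp_pos'][2]+3.65],2),np.mean(f,0).round(1),s['wrist_torque'].round(2)
E
python3 - <<'E'
from ins import *
x,z=-25.0,116.4
bot.movel(P(x,62,142),max_speed=150); bot.movel(P(x,62,z),max_speed=100)
print(st())
for y in (48,36,24,14,7):
    h=bot.movel(P(x,y,z),max_speed=50,threshold=12); a=st(); print(y,h,a)
    if h: break
    x-=np.clip(-a[1][0]*.12,-.6,.6) if abs(a[1][0])>2 else 0   # yield to lateral force
    z+=np.clip((a[1][2]+.9)*.12,-.6,.6) if abs(a[1][2]+.9)>2 else 0
print(x,z,bot.get_state()['t'])
E
```

```text
(array([-24.63,  61.7 , 116.87]), array([-0.1, -0.3, -0.2]), array([ 0.  , -0.02,  0.02]))
48 False (array([-24.96,  47.97, 116.49]), array([-0.1, -0.1, -0.6]), array([0.02, 0.01, 0.03]))
36 False (array([-24.99,  35.95, 116.42]), array([ 0.2, -0. , -0.9]), array([ 0.  , -0.01, -0.02]))
24 False (array([-25.  ,  23.92, 116.43]), array([ 0.1, -0.3, -0.5]), array([ 0.02, -0.05, -0.02]))
14 False (array([-25.07,  13.84, 116.39]), array([-0.4, -0.3, -0.6]), array([-0.03,  0.06,  0.03]))
7 False (array([-25.09,   6.82, 116.38]), array([-0.8,  0.1, -0.6]), array([-0.1 ,  0.08, -0.05]))
-25.0 116.4 30.0833
```

```bash
python3 - <<'E'
from ins import *
x,z=-25.0,116.4
h=bot.movel(P(x,-8,z),max_speed=22,threshold=12); print(h,st())
b=bot.get_state()['tcp_pos']
bot.grip(0.42)
s=bot.get_state(); print(s['contact_force'],s['t'])
bot.movel(b+[0,0,100],max_speed=200)
bot.move_ptp([545,90,235],down(np.pi+.037))
m,im=shot('wrist','pinned.png'); print(bot.get_state()['tcp_pos'],bot.get_state()['t'])
cv2.imwrite('pics/crop4.png',cv2.resize(im[150:400,180:480],None,fx=2.4,fy=2.4,interpolation=cv2.INTER_CUBIC))
E
```

```text
True (array([-25.49,   1.04, 115.85]), array([0.3, 0.8, 1. ]), array([ 0.17, -0.22,  0.03]))
[-0.42903741  0.05611303  0.27487946] 30.9833
[544.81977998  89.96609673 234.42174306] 33.075
```

View pics/crop4.png

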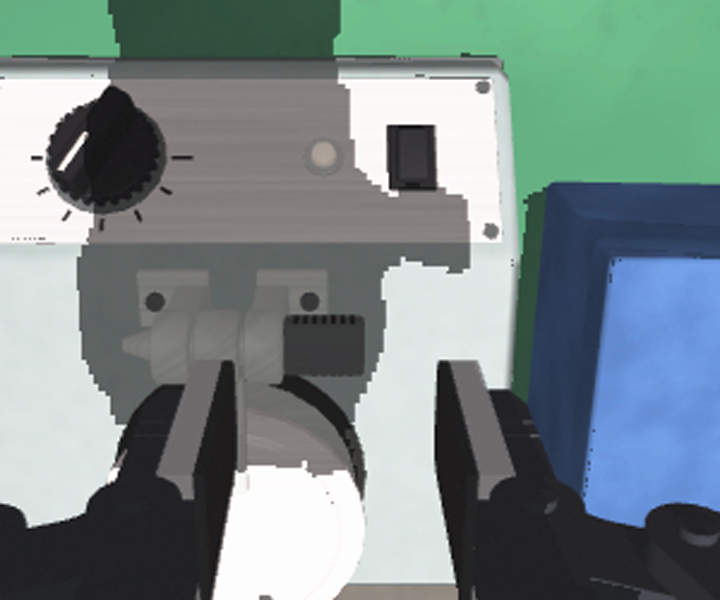

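The pin is home: its grip, at u 284–364, is flush with the left barrel, and the nose shows out of the right side. Now I locate the knob, using the pin to check the camera bias.

```bash
python3 - <<'E'
from h import *
F=[621.4,55.2,.037]
obs=[('fin1',np.array([132,112])/2.6+[225,175]),('fin2',np.array([168,113])/2.1+[180,150]),('pinned',np.array([106,155])/2.4+[180,150])]
a=.6283; Rz=R.from_euler('z',F[2]).as_matrix(); N=Rz@[-np.sin(a),0,np.cos(a)]; O=fin([-43,0,75],F)[0]+10*N
A=np.zeros((3,3)); b=np.zeros(3)
for n,px in obs:
    p,d=ray(load(n),px); print(n,(p+d*((O-p)@N)/(d@N)).round(1)); d/=np.linalg.norm(d); M=np.eye(3)-np.outer(d,d); A+=M; b+=M@p
print('tri',np.linalg.solve(A,b))
print('pin grip top seen',at_z(load('pinned'),np.array([324,346])/2.4+[180,150],122),'known',fin([-28,34.0,122],F))
E
```

```text
fin1 [544.8   5.7  61.6]
fin2 [544.2   5.9  61.2]
pinned [544.2   6.4  61.3]
tri [545.42903058   5.28928091  57.19711671]
pin grip top seen [588.19535712  87.82832935 122.        ] known [[592.16145083  88.14096602 122.        ]]
```

```bash
cat > knob.py <<'E'
from h import *
F=[621.4,55.2,.037]; a=.6283
Rz=R.from_euler('z',F[2]).as_matrix(); N=Rz@[-np.sin(a),0,np.cos(a)]; U=Rz@[np.cos(a),0,np.sin(a)]; Y=Rz@[0,1,0]
K=fin([-77.1,-47.9,62.6],F)[0]
def pose(deg,h,sg=1):   # h above disc top
    t=np.radians(deg); x=sg*(np.cos(t)*Y+np.sin(t)*U); z=-N
    return K+h*N, R.from_matrix(np.c_[x,np.cross(z,x),z]).as_euler('xyz')
E
python3 - <<'E'
from knob import *
print(K)
for sg in (1,-1):
    for d,h in [(120,90),(120,2.5),(90,2.5),(60,2.5),(30,2.5),(0,2.5),(-4,2.5),(90,60)]:
        q=solve_ik(*pose(d,h,sg)); print(sg,d,None if q is None else np.round(q,2))
E
```

```text
[546.12466458   4.48073466  62.6       ]
1 120 [-0.25  0.04 -1.13 -0.2   0.17 -2.85]
1 120 [-0.21  0.32 -1.1  -0.47  0.14 -2.82]
1 90 [-0.21  0.32 -1.1  -0.47  0.14  2.94]
1 60 [-0.21  0.32 -1.1  -0.47  0.14  2.42]
1 30 [-0.21  0.32 -1.1  -0.47  0.14  1.89]
1 0 [-0.21  0.32 -1.1  -0.47  0.14  1.37]
1 -4 [-0.21  0.32 -1.1  -0.47  0.14  1.3 ]
1 90 [-0.23  0.14 -1.13 -0.3   0.16  2.92]
-1 120 [-0.25  0.04 -1.13 -0.2   0.17  0.29]
-1 120 [-0.21  0.32 -1.1  -0.47  0.14  0.32]
-1 90 [-0.21  0.32 -1.1  -0.47  0.14 -0.2 ]
-1 60 [-0.21  0.32 -1.1  -0.47  0.14 -0.72]
-1 30 [-0.21  0.32 -1.1  -0.47  0.14 -1.25]
-1 0 [-0.21  0.32 -1.1  -0.47  0.14 -1.77]
-1 -4 [-0.21  0.32 -1.1  -0.47  0.14 -1.84]
-1 90 [-0.23  0.14 -1.13 -0.3   0.16 -0.22]
```

```bash
python3 - <<'E'
from knob import *
p,o=pose(120,90,-1); bot.move_ptp(p,o)
bot.movel(pose(120,20,-1)[0],max_speed=120); bot.dwell(.2); f0=bot.get_state()['contact_force']
h=bot.movel(pose(120,2.5,-1)[0],max_speed=25,threshold=8); s=bot.get_state(); print(h,(s['tcp_pos']-K)@N,s['contact_force']-f0)
bot.grip(0.0,30); bot.dwell(.2); s=bot.get_state(); f=s['contact_force']-f0
ty=rm(s['orientation'])[:,1]; tx=rm(s['orientation'])[:,0]
print('open',s['opening'],s['gripper_force'],'f along close',f@ty,'bar',f@tx,'N',f@N,'torque',s['wrist_torque'],s['t'], s['tcp_pos']-K)
E
```

```text
False 2.4476333727989807 [-0.03653726 -1.31586166 -0.27044548]
open 0.10946310109485924 32.66936659812927 f along close -5.486351752507024 bar -0.32635235731040935 N 3.871640876045225 torque [-0.89357381  0.96598164 -0.57126001] 36.5583 [-2.29396465 -1.72118544  1.66893631]
```

```bash
python3 - <<'E'
from knob import *
import knob
f0=np.array([0,-1.0,0])
def go(d,sp=40):
    p,o=pose(d,2.5,-1); bot.movel(p+off,o,max_speed=sp); bot.dwell(.1)
    s=bot.get_state(); T=rm(s['orientation']); e=s['tcp_pos']-p-off; x0=np.cross(rm(o)[:,0],T[:,0])
    print(d,'disp',(T.T@e).round(2),'rot err deg',round(np.degrees(x0@N),1),'f',(T.T@s['contact_force']).round(1),'tz',round(float(s['wrist_torque']@N),3),s['opening'].round(3),round(s['t'],1)); return T[:,1]*(e@T[:,1])
off=np.zeros(3)
off+=go(120); off+=go(120)
for d in (90,60,30,10): off+=go(d)
np.save('off.npy',off); print(off)
E
```

```text
Traceback (most recent call last):
AttributeError: 'float' object has no attribute 'round'
```

```bash
cat > turn.py <<'E'
from knob import *
off=np.load('off.npy') if __import__('os').path.exists('off.npy') else np.zeros(3)
def go(d,sp=40):
    global off
    t0=bot.get_state()['t']; p,o=pose(d,2.5,-1); bot.movel(p+off,o,max_speed=sp); t1=bot.get_state()['t']; bot.dwell(.1)
    s=bot.get_state(); T=rm(s['orientation']); e=s['tcp_pos']-p-off; x0=np.cross(rm(o)[:,0],T[:,0])
    print(d,'disp',(T.T@e).round(2),'rot err',round(np.degrees(x0@N),1),'f',(T.T@s['contact_force']).round(1),'tz',round(float(s['wrist_torque']@N),3),round(float(s['opening']),3),'t',round(s['t'],1),'dt',round(t1-t0,2))
    off=off+T[:,1]*(e@T[:,1]); np.save('off.npy',off)
E
python3 - <<'E'
from turn import *
go(120); go(116)
E
```

```text
120 disp [-0.04 -1.87 -0.24] rot err -0.1 f [-1.  -4.7 -3.2] tz 0.035 0.102 t 37.3 dt 0.25
116 disp [-0.06  0.12 -0.2 ] rot err -0.1 f [-0.5  0.1 -5.9] tz -0.039 0.105 t 37.6 dt 0.25
```

```bash
python3 - <<'E'
from turn import *
for d in (108,99,90,80,70,60,50,40,30,20,10,4): go(d)
E
```

```text
108 disp [-0.1   0.49 -0.18] rot err -0.0 f [ 0.4  1.3 -7.4] tz -0.021 0.109 t 38.0 dt 0.29
99 disp [-0.08  0.54 -0.19] rot err -0.0 f [-0.3  1.2 -7.4] tz 0.062 0.107 t 38.4 dt 0.31
90 disp [-0.12  0.56 -0.21] rot err -0.0 f [ 0.2  1.1 -7.1] tz 0.011 0.106 t 38.8 dt 0.31
80 disp [-0.2   0.55 -0.19] rot err -0.0 f [-0.1  2.4 -7.1] tz -0.102 0.102 t 39.2 dt 0.33
70 disp [-0.22  0.6  -0.2 ] rot err -0.0 f [-0.5  1.9 -8.3] tz -0.017 0.11 t 39.7 dt 0.32
60 disp [-0.28  0.6  -0.19] rot err -0.0 f [-1.9  1.5 -6.7] tz 0.004 0.108 t 40.1 dt 0.33
50 disp [-0.32  0.55 -0.2 ] rot err -0.0 f [-2.   0.6 -6. ] tz -0.077 0.107 t 40.5 dt 0.32
40 disp [-0.35  0.6  -0.2 ] rot err -0.0 f [-1.2  1.5 -6.1] tz 0.002 0.106 t 40.9 dt 0.33
30 disp [-0.42  0.53 -0.2 ] rot err -0.0 f [-2.   1.  -7.7] tz 0.065 0.107 t 41.4 dt 0.33
20 disp [-0.43  0.5  -0.19] rot err -0.1 f [-1.3  0.3 -6.7] tz -0.106 0.106 t 41.8 dt 0.32
10 disp [-0.47  0.59 -0.17] rot err -0.1 f [-2.   0.5 -7.1] tz 0.062 0.107 t 42.2 dt 0.33
4 disp [-0.48  0.33 -0.21] rot err -0.1 f [-1.4  0.5 -8. ] tz 0.081 0.107 t 42.6 dt 0.26
```

```bash
python3 - <<'E'
from turn import *
for d in (0,-2,-4,-6): go(d)
E
```

```text
0 disp [-0.47  0.23 -0.19] rot err -0.1 f [-1.9 -0.2 -6.8] tz 0.051 0.109 t 42.9 dt 0.25
-2 disp [-0.51 -0.04 -0.21] rot err -0.2 f [-2.4 -1.4 -7.2] tz -0.594 0.108 t 43.3 dt 0.25
-4 disp [-0.47 -0.01 -0.23] rot err -0.3 f [-2.  -1.2 -8.1] tz -1.03 0.106 t 43.6 dt 0.25
-6 disp [-0.46 -0.01 -0.25] rot err -0.3 f [-2.1 -0.1 -9. ] tz -1.346 0.106 t 44.0 dt 0.25
```

The knob reached its stop, with torque rising sharply below 0°. Now I turn it three clicks clockwise and release.

```bash
python3 - <<'E'
from turn import *
for d in (0,10,20,30,40,50,60,70,80,90): go(d)
bot.grip(0.42); bot.dwell(.2)
p,o=pose(90,2.5,-1); bot.movel(p+off+110*N,max_speed=150)
bot.move_ptp([520,60,300],down(np.pi+.037))
m,im=shot('wrist','end.png'); print(bot.get_state()['tcp_pos'],bot.get_state()['t'],bot.get_state()['contact_force'])
cv2.imwrite('pics/crop5.png',cv2.resize(im[140:400,160:480],None,fx=2.3,fy=2.3,interpolation=cv2.INTER_CUBIC))
E
```

```text
0 disp [-0.49  0.01 -0.19] rot err -0.1 f [-2.  -0.5 -7.6] tz 0.006 0.11 t 44.3 dt 0.26
10 disp [-0.55 -0.54 -0.19] rot err -0.1 f [-2.  -0.8 -8.4] tz -0.013 0.104 t 44.8 dt 0.32
20 disp [-0.57 -0.47 -0.18] rot err -0.1 f [-1.9 -0.3 -7.3] tz 0.012 0.105 t 45.2 dt 0.33
30 disp [-0.65 -0.52 -0.19] rot err -0.1 f [-1.5 -0.5 -7.1] tz 0.015 0.109 t 45.6 dt 0.32
40 disp [-0.72 -0.53 -0.18] rot err -0.1 f [-1.9 -0.  -6.6] tz 0.045 0.106 t 46.0 dt 0.33
50 disp [-0.75 -0.46 -0.18] rot err -0.1 f [-2.4  0.3 -6.5] tz 0.02 0.105 t 46.5 dt 0.33
60 disp [-0.8  -0.49 -0.18] rot err -0.1 f [-0.9 -1.1 -7.1] tz 0.027 0.105 t 46.9 dt 0.32
70 disp [-0.88 -0.46 -0.18] rot err -0.1 f [-1.5 -0.5 -6.9] tz 0.044 0.106 t 47.3 dt 0.33
80 disp [-0.93 -0.49 -0.18] rot err -0.1 f [-1.8  0.5 -7.7] tz -0.018 0.11 t 47.7 dt 0.32
90 disp [-0.99 -0.44 -0.17] rot err -0.1 f [-1.7 -0.5 -7.3] tz -0.002 0.108 t 48.2 dt 0.33
[519.33674063  59.7955977  298.48778812] 50.875 [ 0.3601088  -0.27411251 -0.04143106]
```

View pics/crop5.png

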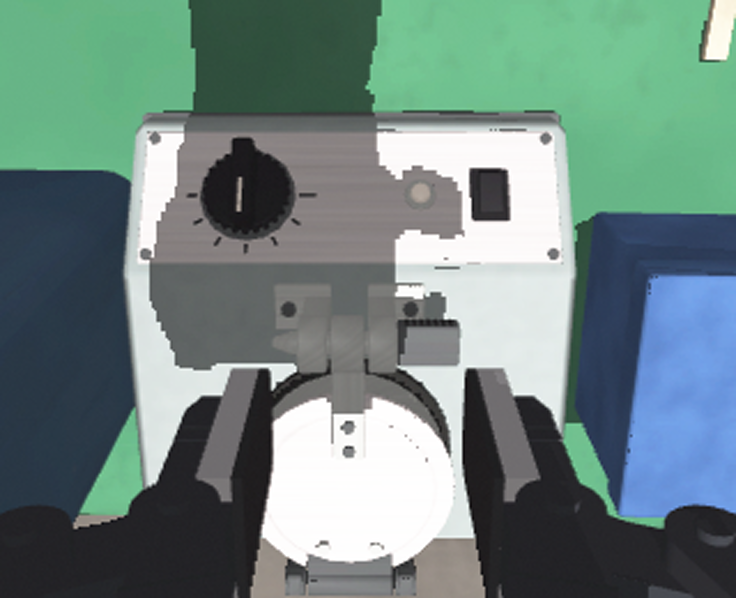

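The lid is shut and pinned, and the grip (398,342) is flush with the barrel. The selector (243,190) points straight up the panel, on the middle of the seven ticks, which is click 3.

```bash
python3 -c "
from bench import bot
print(bot.sign_off())"
```

```text
the job is handed in; nothing more can be done
None
```

The job is handed in: the lid is shut, the hinge pin is home with its grip against the barrels, and the selector went back to its stop and then three clicks clockwise, all in about 51 s of the 72 s allowed.

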